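# Bring a scored TLC plate to the breaking edge and hold it for the snap

## Task

The glass TLC plate is to be snapped at its score line. First blow the splinters off the breaking stand: press the button of the clipped air duster can all the way down for a moment and let it spring back up. Then slide the plate along the stand and out between the two guide cheeks until the dark score line lies over the stand's breaking edge, never lifting it off or letting it tip, and finish still holding it flat on the stand so that the long overhanging end cannot drop; leave the things around alone.

Things in the scene. Friction and masses are not known exactly. Their poses are not given: they have to be found in the camera images.
- plate: the white TLC plate (coating down), a loose strip 200 x 50 x 5 mm (x, y, z), about 0.13 kg, lying lengthwise on the stand's bed. Origin: centre of its underside; its x axis runs along its length to its outer (leading) end. It overhangs the bed by about 8 mm at each long side, so two fingers can straddle it from above; its inner end sticks out behind the bed.
- score_line (a point): middle of the dark score line (2.5 mm wide) across the plate's top face, 120 mm from the outer end and 80 mm from the inner end: 20 mm from the plate's centre on the inner side. With this line over the breaking edge the plate is past its balance and tips if let go.
- stand: the fixed plate-breaking stand: a grey base plate 225 x 110 mm, 12 mm high, x = -135 to +90 mm, carrying a flat dark bed 34 mm wide, x = -130 to +100 mm, top 60 mm above the bench. Origin: on the bed's centre line, on the bench; +x is the outward direction. Behind x = 55 mm both sides of the bed are free down to the base plate.
- guide_mouth (a point): middle of the mouth of the two white guide cheeks, at bed height, 42 mm inward of the breaking edge. The mouth flares; 14 to 36 mm further out the cheeks stand 55 mm apart (2.5 mm play each side of the plate). They rise 10 mm above the bed; with screws and a yoke below (z = 36 to 46 mm) they reach 48 mm to either side.
- breaking_edge (a point): middle of the upper outer edge of the stand's bed, where the bed ends, 60 mm above the bench; a bright steel strip, 5 mm wide, lies along this edge. Axes as the stand's.
- air_duster: the air duster, a fixed aerosol can 53 mm across with a white wrap, held by spring clips on a small dark steel foot beside the outer end of the stand; origin: centre of the can, on the bench. The push button is on its top, a thin straw (72 mm out from the axis) points from the button along the can's -x, towards the stand.
- duster_button (a joint): travel of the duster's push button: 0 up, 0.005 m fully down; sprung, about 1 N to start and 5 N fully down.
- button_top (a point): centre of the top face of the round black push button, 25 mm across, 168 mm above the bench when up.
- small_bottle: bystander: small white bottle with a red cap, 52 mm across, 85 mm high; origin: centre of its underside
- petri_dish: bystander: shallow round dish, 61 mm across, 15 mm high; origin: centre of its underside
- pen: bystander: marker pen lying on the bench, 126 mm long, 14 mm high; origin: centre of its underside
There are look-alikes about, which are no part of the job. There is more than one size of the plate; the one meant has the size given above.

How it is judged (in metres and radians):
On the way, in this order (a step that is already met when the one before it is completed fails the run):
1. the duster button is pressed down while the plate still lies behind the guide cheeks (value of joint duster_button above 0.0035 m and x of score_line in the frame of breaking_edge below -0.145 m), for 0.1 s.
2. the button has sprung back up (value of joint duster_button below 0.001 m), for 0.1 s.
3. the plate's outer end is out past the breaking edge, between the cheeks, flat on the bed (x of score_line in the frame of breaking_edge above -0.09 m and z of score_line in the frame of breaking_edge below 0.012 m and angle between plate's own z axis and vertical below 0.06 rad and contact force between plate and stand above 0.1 N), for 0.05 s.
At the end, for the whole second after the job is handed in: Score line within 5 mm of the breaking edge and 6 mm of its middle; plate on the bed (under 3 mm off it, within 2 degrees of level, 0.06 rad of straight), resting on it with over 0.3 N, still, and held by the fingers (over 0.5 N); duster button up (x of score_line in the frame of breaking_edge between -0.005 and 0.005 m and y of score_line in the frame of breaking_edge between -0.006 and 0.006 m and z of score_line in the frame of breaking_edge below 0.008 m and angle between the x axis of plate and the x axis of stand, either way round below 0.06 rad and angle between plate's own z axis and vertical below 0.035 rad and contact force between the fingers and plate above 0.5 N and contact force between plate and stand above 0.3 N and linear speed of plate below 0.02 m/s and value of joint duster_button below 0.001 m); the arm keeps its last pose, push and grip.
It fails at once if the plate is lifted off the stand (z of score_line in the frame of breaking_edge above 0.025 m).
It fails at once if the plate tips or falls off the stand (angle between plate's own z axis and vertical above 0.2 rad or height (world z) of plate below 0.035 m).
It fails at once if a bystander is knocked or moved (distance of any of small_bottle, petri_dish, pen from where it was at the start of the episode above 0.025 m).
It also fails if it takes over 48 s, if anything falls off the work surface, if the arm or the gripper's body presses on something with over 40 N, if the wrist force passes 120 N, or if a joint passes its speed limit or range.

## Robot

A 6-joint arm with a two-finger parallel gripper is mounted at the origin on a cart in front of the work surface, level with it; the furniture and walls round the work are solid. World frame = base frame: x ahead of the robot, y to its left, z up, the work surface at z = 0. Lengths are in m, angles in degrees, forces in N, time in s.
With the tool pointing down it reaches from about 0.4 to 0.825 m from the base axis. Payload 7 kg.
Tool frame: the origin (TCP) lies on the centre line of the jaws, within the pads' length; the fingertips stand 14 mm ahead of it and the grasp point (between the pads) lies 5 mm behind it; z points along the fingers, x is the direction in which the jaws open and shut, and the axes are right-handed (so a half turn about z gives the same grasp; the last joint's range is limited). The gripper opens to 88 mm and grips with 3 to 60 N. Pads are 19 mm wide; open, the fingers measure 130 mm over their backs; the gripper's body (78 mm by 193 mm) begins 47 mm behind the grasp point.
Start: joints at [-55.8, 20.546, 0.682, 0, -70.136, -16.507], TCP at [0.205, -0.643, 0.241] pointing down, gripper open.
Joint ranges: [-176.03, 176.03], [-82.01, 121.73], [-58.28, 71.71], [-173.87, 95.51], [-174.79, -0.11], [-173.66, 173.66]. Speed limits (degrees/s): [136.94, 136.94, 172.46, 180, 180, 180].

## Interface

Orientations are given as [roll, pitch, yaw] about the fixed x, y, z axes, in that order (R = Rz(yaw) Ry(pitch) Rx(roll)).
In Python, from plant import * gives the robot as it stands.
- The arm moves only by the shell command python3 -m handwheel 'ROWS' [OPENING]. ROWS is JSON, a list of rows, each a list of 2 entries, a list of its own where there are three numbers: the shift along the tool's x, y, z each as a share of 0.2 m, from -1 to 1, then the turn, a rotation vector about the tool's x, y, z each as a share of 360 degrees, from -1 to 1. In form: [[[tx, ty, tz], [ax, ay, az]], ...]. A call has 1 to 5 rows; each row is the pose to reach, as a shift and turn from the pose commanded when the call began, along the tool's axes at that moment, turning the shorter way round; what a row does not reach only later rows make up. A row lasts 1/12 s, in which the tool goes at most 41.7 mm and 7.16 degrees, less where a joint would pass 70% of its speed; a pose out of reach is approached as far as the arm can. A call with a number of a shift or a turn outside -1 to 1 is refused whole. A call with a gripper value outside its range is refused whole. OPENING is the closure, from -1 (fully open) to 1 (shut), set as the call begins (- or left out, the last holds). The fingers move at their own pace and stop on an object; the grip force is fixed at half the most. Time passes only in rows, so rows that repeat a pose let the fingers close. It gives the time, the measured TCP pose, the force and the opening at its end, in the units of the state.
- get_obs(): the state, without advancing time (a new reading comes with each control period).
- snapshot(name): name is "scene" or "side" or "wrist"; returns a dict with "color" (480x640x3 uint8, red, green, blue), "z_map" (480x640 float32, m along the optical axis (not along the pixel's ray), 0 where there is no reading), "intrinsics" (3x3 intrinsics, pixels), "distortion" ([k1, k2, p1, p2, k3] as OpenCV has them; the pictures are not rectified), "rvec" (rotation vector, rad) and "tvec" (3), from world to camera coordinates, as OpenCV has them. Camera axes: x right, y down, z forward; pixel columns grow to the right and rows downward; lengths in m; the calibration is good to about 2 mm. A picture is of the moment at which its call begins.
- close_job(): hands the job in, once; it reports no verdict.
The state is a dict: "clock": time; "joint_pos": joint angles; "qvel": joint speeds; "tau": joint torques, N m; "tool_pos": TCP position; "orientation": TCP orientation; "force": force on the tool from outside, world axes, zero at the start; "moment": the same for the moment, N m; "opening": finger opening in m.
Only numpy, scipy, OpenCV 4.12 (cv2) and the standard library are available. Lean on these libraries where they do the work, as an engineer would, in place of code of your own. Each camera call takes 0.05 s, during which the arm holds its last target. There are 200 camera calls.

## Working session

There is one attempt and no reset: what is moved stays moved. The work goes in short steps, Python scripts to look and compute and a shell command to move; the robot and the scene stay as the last step left them, time stands still between calls to the robot, and variables do not carry over. Pictures are saved under pics/ and viewed, about 8 in all and at most 12, crops included, and the job is handed in when it is done.

```bash
mkdir -p pics; ls; cat > h.py <<'E'
from plant import *
import numpy as np, cv2
def save(n,f):
    s=snapshot(n); cv2.imwrite('pics/'+f+'.png',s['color'][...,::-1]); np.savez('pics/'+f+'.npz',**s); return s
def load(f): return dict(np.load('pics/'+f+'.npz'))
def ray(s,px):
    u=cv2.undistortPoints(np.array(px,float).reshape(-1,1,2),s['intrinsics'],s['distortion']).reshape(-1,2)
    R=cv2.Rodrigues(s['rvec'])[0]; d=np.c_[u,np.ones(len(u))]@R; o=-R.T@s['tvec'].ravel(); return o,d
def onz(s,px,z):
    o,d=ray(s,px); return o+d*((z-o[2])/d[:,2])[:,None]
def depthpt(s,px):
    o,d=ray(s,px); p=np.array(px,int).reshape(-1,2); return o+d*s['z_map'][p[:,1],p[:,0]][:,None]
E
python3 - <<'E'
from h import *
print(get_obs())
for n in('scene','side','wrist'): save(n,n+'0')
E
```

```text
pics
{'clock': 0.0, 'joint_pos': array([-5.57997572e+01,  2.05904129e+01,  6.32966850e-01, -1.90299724e-02,
       -7.01378140e+01, -1.65072180e+01]), 'qvel': array([ 0.0020622 , -0.09885815,  0.00593526, -0.12724491,  0.0643112 ,
        0.02145417]), 'tau': array([-2.50326171e-03, -5.82717633e+01,  2.93052560e+01,  6.99668258e+00,
        6.67315442e-03, -2.11327315e-04]), 'tool_pos': array([ 0.20496534, -0.64262065,  0.23963153]), 'orientation': array([-1.79990083e+02, -9.64171707e-02,  1.07686536e+02]), 'force': array([0.09411982, 0.04220145, 0.43147962]), 'moment': array([-0.03373018, -0.05643077,  0.01420945]), 'opening': 0.08760779231677868}
```

View pics/scene0.png

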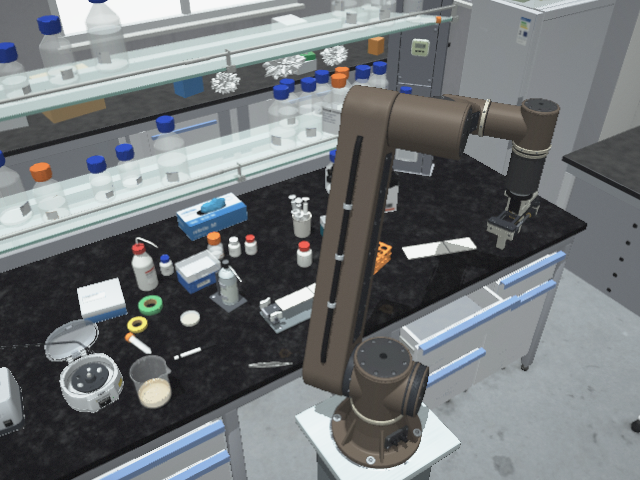

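View pics/side0.png

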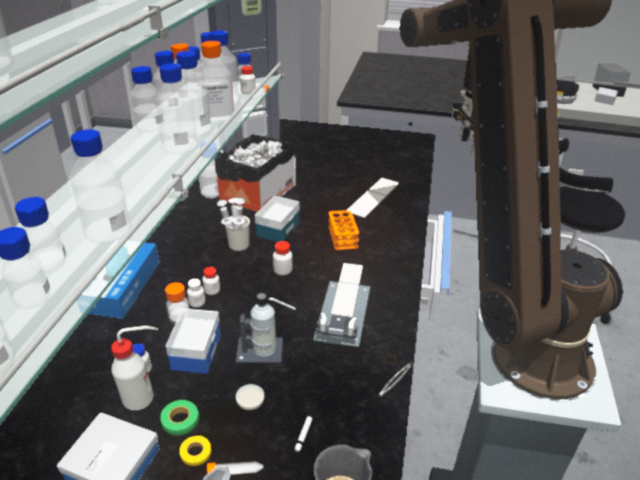

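The side view shows the plate and stand at about (343,305), the duster at (262,325) with its button at (262,297), the bottle at (282,258), the dish at (250,397) and the pen at (303,433). The arm blocks part of the scene view. I'll zoom in on the side view.

```bash
python3 - <<'E'
from h import *
s=load('side0')
c=s['color'][255:365,225:385,::-1]
cv2.imwrite('pics/c1.png',cv2.resize(c,None,fx=5,fy=5,interpolation=cv2.INTER_CUBIC))
print(depthpt(s,[(262,296),(262,300),(350,270),(345,290),(340,310),(250,397),(282,246),(303,433),(345,303)]).round(3))
c=load('scene0')['color'][250:340,200:330,::-1]
cv2.imwrite('pics/c2.png',cv2.resize(c,None,fx=6,fy=6,interpolation=cv2.INTER_CUBIC))
E
```

```text
[[ 0.646  0.109  0.167]
 [ 0.643  0.119  0.165]
 [ 0.492 -0.154  0.067]
 [ 0.49  -0.071  0.068]
 [ 0.489  0.004  0.067]
 [ 0.633  0.264  0.019]
 [ 0.684 -0.189  0.089]
 [ 0.344  0.986  0.953]
 [ 0.482 -0.023  0.067]]
```

View pics/c1.png

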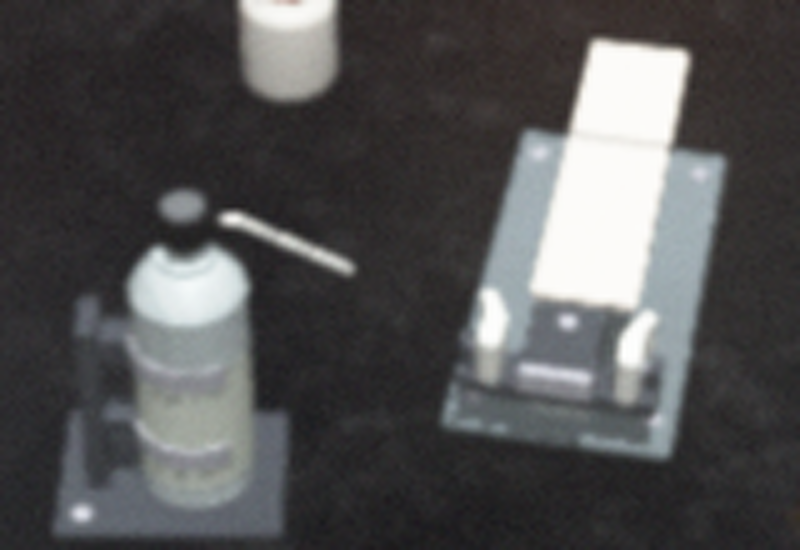

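View pics/c2.png

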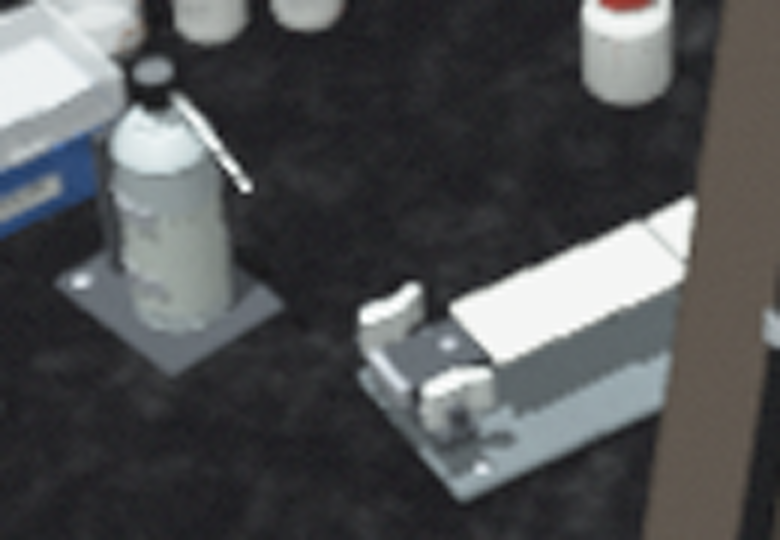

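Side crop: the plate runs from its inner end (640,45) to its outer end (585,300), with the score at (622,144), the steel strip at (555,375) and the button at (183,205). The scene crop agrees, with the button at (153,70). Next I'll measure these.

```bash
python3 - <<'E'
from h import *
s=load('side0'); c=s['color'].astype(int)
sub=np.zeros(c.shape[:2],np.uint8)
m=(c.min(2)>205)
m[:255]=0;m[318:]=0;m[:,:328]=0;m[:,370:]=0
n,l,st,_=cv2.connectedComponentsWithStats(m.astype(np.uint8),connectivity=8)
k=1+np.argmax(st[1:,4]);print(st[k])
# project mask pixel outline to z=.065, minAreaRect on upscaled gray
g=cv2.resize(s['color'],None,fx=6,fy=6,interpolation=cv2.INTER_CUBIC).astype(int)
roi=np.zeros(g.shape[:2],bool);roi[258*6:318*6,329*6:366*6]=1
M=((g.min(2)>170)&roi).astype(np.uint8)
M=cv2.morphologyEx(M,cv2.MORPH_CLOSE,np.ones((15,15)))
n,l,st,_=cv2.connectedComponentsWithStats(M);k=1+np.argmax(st[1:,4])
ct=max(cv2.findContours((l==k).astype(np.uint8),0,1)[0],key=cv2.contourArea).reshape(-1,2)
w=onz(s,(ct+.5)/6-.5,.065)
r=cv2.minAreaRect((w[:,:2]*1000).astype(np.float32));print('plate',r);print(cv2.boxPoints(r))
f=lambda u,v:(225+(u+.5)/5-.5,255+(v+.5)/5-.5)
print('score',onz(s,[f(575,138),f(668,151)],.065).round(4))
print('strip outer',onz(s,[f(519,384),f(592,388)],.06).round(4))
print('strip mid',onz(s,[f(519,372),f(592,379)],.06).round(4))
print('baseouter',onz(s,[f(443,425),f(670,458)],.012).round(4))
print('baseinner',onz(s,[f(523,130),f(726,157)],.012).round(4))
print('cheek tips top',onz(s,[f(484,292),f(650,315)],.07).round(4))
print('button side',onz(s,[f(183,205)],.168).round(4))
print('straw',onz(s,[f(228,217),f(350,269)],.162).round(4))
s2=load('scene0'); f2=lambda u,v:(200+(u+.5)/6-.5,250+(v+.5)/6-.5)
print('button scene',onz(s2,[f2(153,71)],.168).round(4))
print('scene plate outer end',onz(s2,[f2(450,304),f2(497,363)],.065).round(4))
print('scene strip ends',onz(s2,[f2(371,348),f2(407,390)],.06).round(4))
E
```

```text
[ 331  264   31   53 1057]
plate ((493.285400390625, -81.17088317871094), (75.135009765625, 210.0263214111328), 4.604456424713135)
[[ 447.40906   20.48758]
 [ 464.26923 -188.86092]
 [ 539.16174 -182.82935]
 [ 522.3016    26.51915]]
score [[ 0.5095 -0.1014  0.065 ]
 [ 0.4618 -0.1017  0.065 ]]
strip outer [[0.5035 0.0743 0.06  ]
 [0.4704 0.0695 0.06  ]]
strip mid [[0.505  0.0666 0.06  ]
 [0.4714 0.0637 0.06  ]]
baseouter [[0.5418 0.0605 0.012 ]
 [0.4333 0.0583 0.012 ]]
baseinner [[ 0.5479 -0.1667  0.012 ]
 [ 0.4378 -0.1685  0.012 ]]
cheek tips top [[0.5298 0.0276 0.07  ]
 [0.451  0.0259 0.07  ]]
button side [[0.648  0.1086 0.168 ]]
straw [[0.6289 0.1051 0.162 ]
 [0.569  0.126  0.162 ]]
button scene [[0.6463 0.1075 0.168 ]]
scene plate outer end [[0.5086 0.0141 0.065 ]
 [0.457  0.0155 0.065 ]]
scene strip ends [[0.5063 0.0622 0.06  ]
 [0.4691 0.0614 0.06  ]]
```

View pics/wrist0.png

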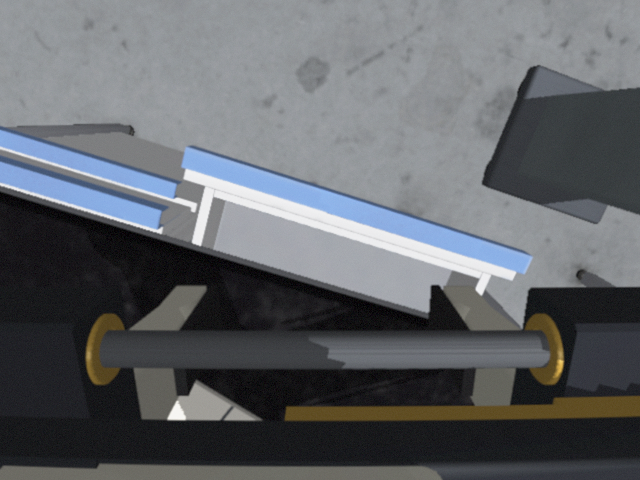

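The wrist view shows only the drawers and the fingers, so it isn't useful yet. The stand's outward axis is about world +y (yaw about 91°), the breaking edge is at about (0.487, 0.069), and the score has about 0.17 m to go. Before the transit I'll check obstacle heights.

```bash
cat >> h.py <<'E'
from scipy.spatial.transform import Rotation as Ro
def go(p,yaw=None):
    o=get_obs(); R=Ro.from_euler('xyz',o['orientation'],degrees=True)
    y=o['orientation'][2] if yaw is None else yaw
    T=Ro.from_euler('xyz',[180,0,y],degrees=True)
    print('t',round(o['clock'],2),'pos',o['tool_pos'].round(4),'rpy',o['orientation'].round(2),'F',o['force'].round(2),'op',round(o['opening'],4))
    print('shift',(R.inv().apply(np.array(p)-o['tool_pos'])/.2).round(4),'turn',((R.inv()*T).as_rotvec(degrees=True)/360).round(4))
E
python3 - <<'E'
from h import *
H=np.zeros((20,24))
for n in('side0','scene0'):
    s=load(n); v,u=np.mgrid[0:480:2,0:640:2]; px=np.c_[u.ravel(),v.ravel()]
    px=px[s['z_map'][px[:,1],px[:,0]]>0]; w=depthpt(s,px)
    k=(w[:,0]>.3)&(w[:,0]<.9)&(w[:,1]>-.7)&(w[:,1]<.3)&(w[:,2]>0.01)&(w[:,2]<.5)
    for x,y,z in w[k]:
        i,j=int((y+.7)/.05),int((x-.3)/.05); 
        if j<12: H[i,j]=max(H[i,j],z)
print('cols x .3..; rows y')
for i in range(20): print(round(-.7+.05*i,2),(H[i,:12]*100).astype(int))
go([.42,-.3,.30],140)
E
```

```text
cols x .3..; rows y
-0.7 [ 0  0  1  1  1  0  0  0  0 15 16 33]
-0.65 [ 0  1  0  1  1  0  0  0  0 16 18 33]
-0.6 [ 0  1  0  1  1  1  0  0  0 15 17 33]
-0.55 [ 0  0  0  1  1  1  0  0  0  0 15 33]
-0.5 [ 0  0  0  0  5  5  1  0  7  7 15 33]
-0.45 [ 0  0  1  1  5  6  5  0  8  8  0 33]
-0.4 [ 0  0  0  0  6  5  0  0  8  8  7 33]
-0.35 [ 0  0  0  0  5  5  0  0  8  8 10 33]
-0.3 [ 0  0  0  0  0  0  0  0  0  0 17 33]
-0.25 [ 0  0  0  0  0  0  0  9  8  0 17 33]
-0.2 [ 0  0  1  7  7  0  0  9  8  0  0 33]
-0.15 [ 0  0  1  7  7  0  0  0  1  0  0 33]
-0.1 [ 0  0  1  7  7  0  0  0  0  0  7 33]
-0.05 [ 0  0  1  7  7  0  0  0  0  0  7 33]
0.0 [ 0  0  7  7  7  0  0  0  0  0  3 33]
0.05 [ 0  0  6  7  7 14 16  0  0  8  8 33]
0.1 [ 1  0  0  0  0  0 17 16  3  8  8 33]
0.15 [ 1  1  0  0  0  0  0  1  7  8  8 33]
0.2 [ 0  0  0  1  0  0  2  2  7  8  8 33]
0.25 [ 1  1  0  1  1  0  2  1  0  0 20 33]
t 0.15 pos [ 0.205  -0.6427  0.2398] rpy [-1.7999e+02 -7.0000e-02  1.0769e+02] F [-0.44 -0.53 -0.83] op 0.0874
shift [ 1.3064  1.5447 -0.2994] turn [ 0.     -0.0002 -0.0897]
```

```bash
R='';  python3 -m handwheel '[[[0.62,0.74,-0.3],[0,0,-0.09]],[[0.62,0.74,-0.3],[0,0,-0.09]],[[0.62,0.74,-0.3],[0,0,-0.09]],[[0.62,0.74,-0.3],[0,0,-0.09]],[[0.62,0.74,-0.3],[0,0,-0.09]]]' 1
python3 -c "
from h import *
go([.6,.06,.30],173)"
```

```text
clock: 0.57
tool_pos: [0.3092, -0.478, 0.3012]
orientation: [180.0, 0.0, 140.5]
force: [0.5, -0.1, 0.9]
opening: 0.0601
t 0.57 pos [ 0.3092 -0.478   0.3012] rpy [1.7999e+02 2.0000e-02 1.4050e+02] F [ 0.49 -0.07  0.87] op 0.0601
shift [0.5894 3.0006 0.0065] turn [ 0.      0.0001 -0.0903]
```

```bash
 python3 -m handwheel '[[[0.19,0.98,0],[0,0,-0.09]],[[0.19,0.98,0],[0,0,-0.09]],[[0.19,0.98,0],[0,0,-0.09]],[[0.19,0.98,0],[0,0,-0.09]],[[0.19,0.98,0],[0,0,-0.09]]]'
python3 -c "
from h import *
go([.647,.108,.26],180)"
```

```text
clock: 0.98
tool_pos: [0.4057, -0.3027, 0.3007]
orientation: [180.0, 0.0, 172.9]
force: [1.6, -0.9, 0.4]
opening: 0.0267
t 0.98 pos [ 0.4057 -0.3027  0.3007] rpy [1.7998e+02 3.0000e-02 1.7293e+02] F [ 1.57 -0.91  0.37] op 0.0267
shift [-0.9443  2.1866  0.2047] turn [ 0.      0.0001 -0.0196]
```

```bash
 python3 -m handwheel '[[[-0.4,0.91,0],[0,0,-0.02]],[[-0.4,0.91,0],[0,0,-0.02]],[[-0.4,0.91,0],[0,0,-0.02]],[[-0.4,0.91,0],[0,0,-0.02]],[[-0.4,0.91,0],[0,0,-0.02]]]'
python3 -c "
from h import *
go([.647,.108,.22],181)"
```

```text
clock: 1.4
tool_pos: [0.5091, -0.1325, 0.3006]
orientation: [180.0, 0.0, 179.8]
force: [1.0, -1.5, 0.7]
opening: 0.0004
t 1.4 pos [ 0.5091 -0.1325  0.3006] rpy [1.7998e+02 2.0000e-02 1.7975e+02] F [ 0.96 -1.48  0.71] op 0.0004
shift [-0.6843  1.2056  0.4037] turn [ 0.      0.0001 -0.0035]
```

```bash
python3 -c "
from h import *
save('wrist','wrist1')"
python3 -m handwheel '[[[-0.34,0.6,0],[0,0,-0.0035]],[[-0.34,0.6,0],[0,0,-0.0035]],[[-0.68,1,0],[0,0,-0.0035]],[[-0.68,1,0],[0,0,-0.0035]],[[-0.68,1,0],[0,0,-0.0035]]]'
python3 -c "
from h import *
go([.647,.108,.22],181)"
```

```text
clock: 1.87
tool_pos: [0.6254, 0.0387, 0.3006]
orientation: [180.0, 0.0, -179.0]
force: [1.1, -1.2, 0.2]
opening: 0.0004
t 1.87 pos [0.6254 0.0387 0.3006] rpy [ 179.99    0.   -179.03] F [ 1.07 -1.2   0.25] op 0.0004
shift [-0.1137  0.3444  0.4031] turn [ 0.      0.     -0.0001]
```

View pics/wrist1.png

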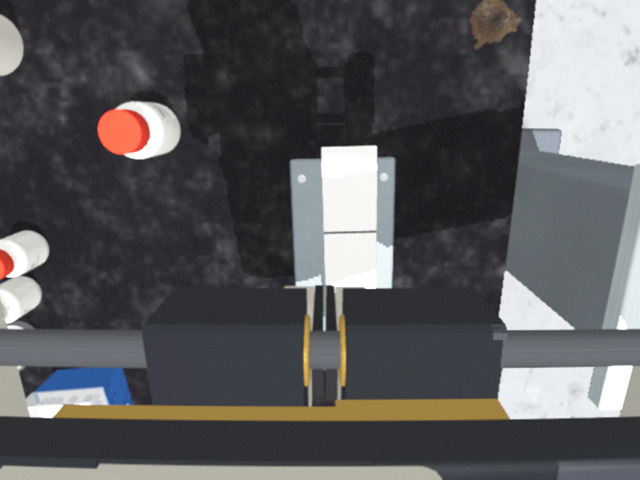

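The wrist view is usable: plate edges at columns 321–377, inner end at row 147, score at (350,232). First I'll move over the button, and measure the plate afterwards.

```bash
python3 -m handwheel '[[[-0.114,0.34,0],[0,0,0]],[[-0.114,0.344,0.2],[0,0,0]],[[-0.114,0.344,0.4],[0,0,0]],[[-0.114,0.344,0.4],[0,0,0]],[[-0.114,0.344,0.4],[0,0,0]]]'
python3 - <<'E'
from h import *
go([.647,.108,.186],181)
for n in('scene','side'): save(n,n+'1')
s=load('wrist1'); g=cv2.resize(s['color'],None,fx=4,fy=4,interpolation=cv2.INTER_CUBIC).astype(int)
p=lambda q:(np.array(q)+.5)/4-.5
E=[]
for sx in(0,1):
    q=[]
    for v in list(range(165,222,4))+list(range(242,275,4)):
        row=g[v*4+2,305*4:395*4].min(1); gr=np.diff(cv2.GaussianBlur(row.astype(np.float32)[None],(0,0),2)[0])
        i=np.argmax(gr[:160]) if sx==0 else 160+np.argmin(gr[160:])
        q.append((305*4+i+.5,v*4+2))
    w=onz(s,p(q),.065); k=np.polyfit(w[:,1],w[:,0],1); 
    r=w[:,0]-np.polyval(k,w[:,1]); kk=abs(r)<.0015; k=np.polyfit(w[kk,1],w[kk,0],1); E.append(k); print('edge',k,kk.sum(),'yaw',90-np.degrees(np.arctan(k[0])))
q=[]
for u in range(328,374,3):
    col=g[222*4:242*4,u*4+2].min(1); q.append((u*4+2,222*4+np.argmin(cv2.GaussianBlur(col.astype(np.float32)[None],(0,0),3)[0])))
w=onz(s,p(q),.065); k=np.polyfit(w[:,0],w[:,1],1); print('score y@.487',np.polyval(k,.487),'slope deg',np.degrees(np.arctan(k[0])))
print('centre x at y=-.1,-.165',[(np.polyval(E[0],y)+np.polyval(E[1],y))/2 for y in(-.1,-.165)],'width',np.polyval(E[0]-E[1],-.1))
print('inner end',onz(s,[(349,146.5)],.065),'base corners inner',onz(s,[(290.5,158),(394.5,157)],.012))
E
```

```text
clock: 2.28
tool_pos: [0.6446, 0.1056, 0.2173]
orientation: [-179.8, -0.4, -179.0]
force: [-0.6, -0.7, 0.9]
opening: 0.0005
t 2.28 pos [0.6446 0.1056 0.2173] rpy [-179.84   -0.39 -179.01] F [-0.59 -0.69  0.93] op 0.0005
shift [-0.0135  0.0122  0.1564] turn [-0.0004 -0.0011 -0.    ]
edge [-0.02637306  0.50839563] 24 yaw 91.51071460823631
edge [-0.20784506  0.43064046] 6 yaw 101.74147384320582
score y@.487 -0.10498804818098287 slope deg 1.385389460517236
centre x at y=-.1,-.165 [np.float64(0.4812289493435526), np.float64(0.4888410379908098)] width 0.05960797237436931
inner end [[ 0.48747042 -0.18464863  0.065     ]] base corners inner [[ 0.5447732  -0.16984298  0.012     ]
 [ 0.43727662 -0.17046783  0.012     ]]
```

```bash
python3 -m handwheel '[[[-0.012,0.012,0.1],[0,0,0]],[[-0.012,0.012,0.155],[0,0,0]],[[-0.012,0.012,0.17],[0,0,0]],[[-0.012,0.012,0.17],[0,0,0]],[[-0.012,0.012,0.17],[0,0,0]]]'
python3 - <<'E'
from h import *
go([.647,.108,.175],181)
s=load('side1'); print(s['rvec'].ravel())
E
```

```text
clock: 2.8
tool_pos: [0.6492, 0.108, 0.1879]
orientation: [180.0, 0.1, -179.1]
force: [-0.4, 0.4, -0.5]
opening: 0.0003
t 2.8 pos [0.6492 0.108  0.1879] rpy [ 1.7999e+02  8.0000e-02 -1.7907e+02] F [-0.36  0.45 -0.53] op 0.0003
shift [ 0.0111 -0.      0.0647] turn [ 0.      0.0002 -0.0002]
[ 0.29461575 -2.69322521  1.41171762]
```

```bash
python3 -m handwheel '[[[0.01,0,0.02],[0,0,0]],[[0.01,0,0.035],[0,0,0]],[[0.01,0,0.05],[0,0,0]],[[0.01,0,0.055],[0,0,0]],[[0.01,0,0.055],[0,0,0]]]'
python3 -c "
from h import *
go([.647,.108,.175],181)"
```

```text
clock: 3.22
tool_pos: [0.6471, 0.1085, 0.1768]
orientation: [-180.0, 0.1, -179.0]
force: [-2.1, -0.2, 7.6]
opening: 0.0003
t 3.22 pos [0.6471 0.1085 0.1768] rpy [-1.7999e+02  7.0000e-02 -1.7902e+02] F [-2.11 -0.18  7.58] op 0.0003
shift [ 0.0005 -0.0026  0.0089] turn [-0.      0.0002 -0.    ]
```

Force is 7.6 N, above the 5 N needed for full travel. I'll hold it briefly, then release.

```bash
python3 -m handwheel '[[[0,0,0.01],[0,0,0]],[[0,0,0.01],[0,0,0]],[[0,0,0.01],[0,0,0]]]'
python3 -m handwheel '[[[0,0,-0.1],[0,0,0]],[[0,0,-0.25],[0,0,0]],[[0,0,-0.4],[0,0,0]],[[0,0,-0.4],[0,0,0]],[[0,0,-0.4],[0,0,0]]]' -1
python3 -c "
from h import *
go([.4875,-.167,.25],181.5)"
```

```text
clock: 3.47
tool_pos: [0.6471, 0.1085, 0.1765]
orientation: [-180.0, 0.1, -179.0]
force: [-6.0, 0.5, 17.0]
opening: 0.0004
clock: 3.88
tool_pos: [0.6477, 0.1089, 0.2558]
orientation: [179.9, 0.2, -179.0]
force: [0.3, 0.1, -2.3]
opening: 0.0284
t 3.88 pos [0.6477 0.1089 0.2558] rpy [ 179.91    0.22 -179.04] F [ 0.28  0.09 -2.29] op 0.0284
shift [ 0.824  -1.366   0.0236] turn [ 0.0003  0.0006 -0.0015]
```

```bash
python3 -m handwheel '[[[0.5,-0.83,0],[0,0,-0.0015]],[[0.5,-0.83,0],[0,0,-0.0015]],[[0.5,-0.83,0],[0,0,-0.0015]],[[0.82,-1,0],[0,0,-0.0015]],[[0.82,-1,0],[0,0,-0.0015]]]'
python3 -m handwheel '[[[0.15,-0.45,0],[0,0,0]],[[0.15,-0.45,0],[0,0,0]],[[0.15,-0.45,0],[0,0,0]],[[0.15,-0.45,0],[0,0,0]],[[0.15,-0.45,0],[0,0,0]]]' -1
python3 -c "
from h import *
go([.4877,-.167,.15],181.5)
save('wrist','wrist2')"
```

```text
clock: 4.3
tool_pos: [0.5222, -0.0589, 0.252]
orientation: [-180.0, -0.1, -178.5]
force: [0.2, -0.7, -0.1]
opening: 0.0616
clock: 4.72
tool_pos: [0.4959, -0.1488, 0.2528]
orientation: [180.0, -0.1, -178.6]
force: [0.2, 0.3, -0.8]
opening: 0.0869
t 4.72 pos [ 0.4959 -0.1488  0.2528] rpy [ 1.7998e+02 -6.0000e-02 -1.7863e+02] F [ 0.18  0.27 -0.76] op 0.0869
shift [ 0.0424 -0.0899  0.514 ] turn [ 0.     -0.0002 -0.0004]
```

View pics/wrist2.png

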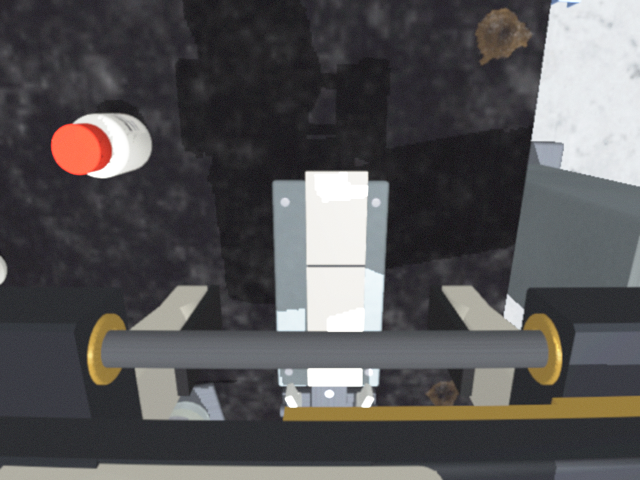

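The wrist view shows the plate at columns 306–367, inner end at row 172, score at (336,266) and plate outer end at about row 386. The stand base and cheek mouth are also visible. I'll measure x and the yaw here.

```bash
python3 - <<'E'
from h import *
s=load('wrist2'); g=s['color'].astype(np.float32).min(2)
L=[];R=[];B=[];C=[]
for v in list(range(205,262,3))+list(range(271,284,3)):
    d=np.diff(cv2.GaussianBlur(g[v][None],(0,0),1)[0])
    def sub(i): 
        a=d[i-2:i+3]; return i-2+np.sum(abs(a)*np.arange(5))/abs(a).sum()+.5
    i=296+np.argmax(d[296:316]); j=357+np.argmin(d[357:377]); L.append((sub(i),v)); R.append((sub(j),v))
for n,q in(('L',L),('R',R)):
    w=onz(s,q,.065)
    k=np.polyfit(w[:,1],w[:,0],1); r=w[:,0]-np.polyval(k,w[:,1]); m=abs(r)<.001; k=np.polyfit(w[m,1],w[m,0],1)
    print(n,'x at -.1,-.167',np.polyval(k,[-.1,-.167]).round(4),'yaw',(90-np.degrees(np.arctan(k[0]))).round(2),m.sum())
print('score',onz(s,[(308,266.3),(336,266.3),(364,266.3)],.065).round(4))
print('outer end',onz(s,[(336,386)],.065).round(4),'inner',onz(s,[(336,171.5)],.065).round(4))
print('base inner',onz(s,[(273,181),(388,181)],.012).round(4),'outer',onz(s,[(279,385),(380,385)],.012).round(4))
E
```

```text
L x at -.1,-.167 [0.5109 0.5122] yaw 91.12 24
R x at -.1,-.167 [0.4603 0.4624] yaw 91.79 22
score [[ 0.5092 -0.1037  0.065 ]
 [ 0.4853 -0.1043  0.065 ]
 [ 0.4614 -0.1048  0.065 ]]
outer end [[0.4815 0.0152 0.065 ]] inner [[ 0.4879 -0.1847  0.065 ]]
base inner [[ 0.5447 -0.168   0.012 ]
 [ 0.4374 -0.1706  0.012 ]] outer [[0.5408 0.0539 0.012 ]
 [0.431  0.0513 0.012 ]]
```

Plate and stand both have yaw 91.4°. The plate sits about 4 mm to the −x side of the stand's centre line, so I'll correct that while sliding. Now I'll descend to straddle it.

```bash
python3 -m handwheel '[[[0.042,-0.09,0.1],[0,0,0]],[[0.042,-0.09,0.3],[0,0,0]],[[0.042,-0.09,0.5],[0,0,0]],[[0.042,-0.09,0.6],[0,0,0]],[[0.042,-0.09,0.6],[0,0,0]]]'
python3 -m handwheel '[[[0,0,0],[0,0,0]]]'
python3 -c "
from h import *
go([.4873,-.166,.060],181.4)"
```

```text
clock: 5.18
tool_pos: [0.4856, -0.1652, 0.1285]
orientation: [179.9, -0.5, -178.5]
force: [-0.1, 0.3, 0.3]
opening: 0.0878
clock: 5.27
tool_pos: [0.4885, -0.1657, 0.1328]
orientation: [-180.0, -0.2, -178.4]
force: [1.2, -0.1, 1.3]
opening: 0.0877
t 5.27 pos [ 0.4885 -0.1657  0.1328] rpy [-1.7998e+02 -1.7000e-01 -1.7841e+02] F [ 1.21 -0.15  1.35] op 0.0877
shift [ 0.0052 -0.0012  0.3643] turn [-0.0001 -0.0005  0.0005]
```

```bash
python3 -m handwheel '[[[0.004,0,0.1],[0,0,0.0005]],[[0.004,0,0.2],[0,0,0.0005]],[[0.004,0,0.28],[0,0,0.0005]],[[0.004,0,0.33],[0,0,0.0005]],[[0.004,0,0.36],[0,0,0.0005]]]'
python3 -m handwheel '[[[0,0,0],[0,0,0]],[[0,0,0],[0,0,0]],[[0,0,0],[0,0,0]]]'
python3 -c "
from h import *
go([.4873,-.166,.060],181.4)"
```

```text
clock: 5.68
tool_pos: [0.4888, -0.1661, 0.062]
orientation: [-180.0, 0.1, -178.6]
force: [-0.5, 0.5, 0.2]
opening: 0.0874
clock: 5.93
tool_pos: [0.4887, -0.1665, 0.0627]
orientation: [-180.0, 0.1, -178.7]
force: [0.0, 0.1, 0.7]
opening: 0.0876
t 5.93 pos [ 0.4887 -0.1665  0.0627] rpy [-1.7999e+02  1.1000e-01 -1.7866e+02] F [0.01 0.12 0.7 ] op 0.0876
shift [0.0071 0.0024 0.0137] turn [-0.      0.0003 -0.0002]
```

```bash
python3 -m handwheel '[[[0.007,0,0.011],[0,0,0]],[[0.007,0,0.011],[0,0,0]],[[0.007,0,0.011],[0,0,0]]]'
python3 -m handwheel '[[[0,0,0],[0,0,0]],[[0,0,0],[0,0,0]],[[0,0,0],[0,0,0]],[[0,0,0],[0,0,0]],[[0,0,0],[0,0,0]]]' 1
python3 -m handwheel '[[[0,0,0],[0,0,0]],[[0,0,0],[0,0,0]],[[0,0,0],[0,0,0]],[[0,0,0],[0,0,0]],[[0,0,0],[0,0,0]]]'
python3 -c "
from h import *
go([.4873,-.166,.060],181.4)
save('wrist','wrist3');save('side','side3')"
```

```text
clock: 6.18
tool_pos: [0.4863, -0.1666, 0.0597]
orientation: [180.0, 0.0, -178.7]
force: [-0.2, -0.2, 0.3]
opening: 0.0878
clock: 6.6
tool_pos: [0.4864, -0.1666, 0.0594]
orientation: [-180.0, -0.0, -178.7]
force: [-0.8, -0.3, 0.2]
opening: 0.0597
clock: 7.02
tool_pos: [0.4863, -0.1665, 0.0593]
orientation: [180.0, -0.0, -178.7]
force: [0.7, -0.2, 0.4]
opening: 0.0492
t 7.02 pos [ 0.4863 -0.1665  0.0593] rpy [ 180.     -0.   -178.69] F [ 0.68 -0.24  0.37] op 0.0492
shift [-0.0049  0.0026 -0.0034] turn [ 0.     -0.     -0.0002]
```

View pics/wrist3.png

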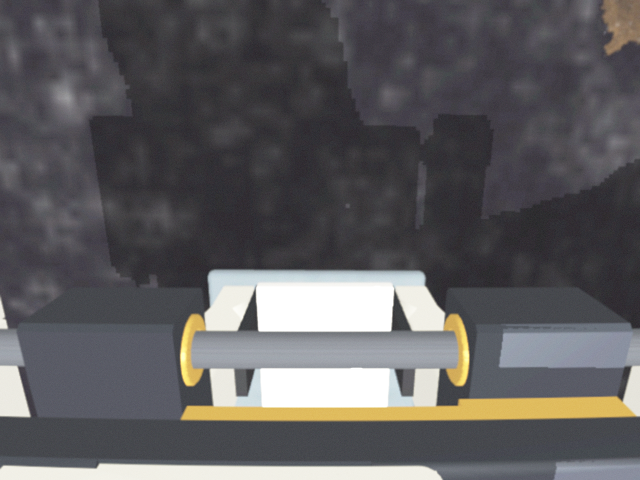

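The plate is gripped (opening 49.2 mm), at columns 257–392; the stand base spans columns 209–426 at row 275. I'll get the lateral offset from this view and check the slide direction.

```bash
python3 - <<'E'
from h import *
s=load('wrist3')
print('base inner corners z.012',onz(s,[(209,277),(426,277)],.012).round(4))
print('plate inner z.065',onz(s,[(256.5,284),(392,284)],.065).round(4))
print(-cv2.Rodrigues(s['rvec'])[0].T@s['tvec'].ravel())
s=load('side3'); c=s['color'][255:365,305:385,::-1]
cv2.imwrite('pics/c3.png',cv2.resize(c,None,fx=6,fy=6,interpolation=cv2.INTER_CUBIC))
E
```

```text
base inner corners z.012 [[ 0.5443 -0.1661  0.012 ]
 [ 0.4365 -0.1686  0.012 ]]
plate inner z.065 [[ 0.5118 -0.1851  0.065 ]
 [ 0.463  -0.1862  0.065 ]]
[ 0.48857343 -0.24300626  0.20331395]
```

View pics/c3.png

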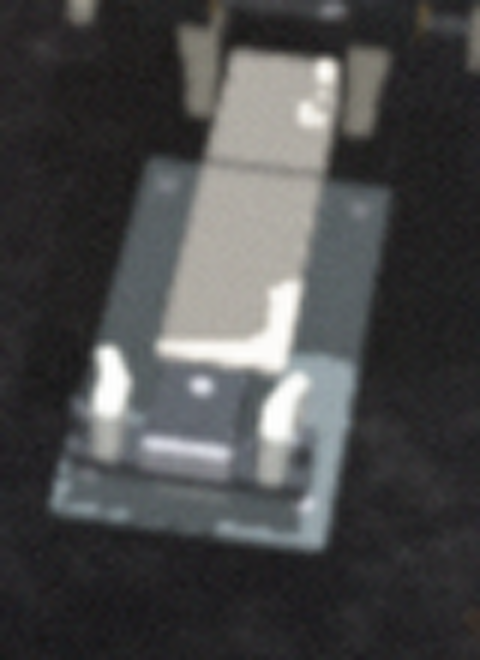

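Using the strip as reference, the plate's extended centre line passes about 5 mm toward −x (side view). The wrist view gives about 3.3 mm, so I'll use 4.3 mm. I'll shift sideways first, with light downward pressure, and check the forces.

```bash
python3 -m handwheel '[[[-0.007,0,0.004],[0,0,0]],[[-0.014,0,0.004],[0,0,0]],[[-0.0215,0,0.004],[0,0,0]],[[-0.0215,0,0.004],[0,0,0]],[[-0.0215,0,0.004],[0,0,0]]]'
python3 - <<'E'
from h import *
go([.4873,-.166,.060],181.4)
s=save('side','side4'); w=save('wrist','wrist4')
c=s['color'][255:365,305:385,::-1]
cv2.imwrite('pics/c4.png',cv2.resize(c,None,fx=6,fy=6,interpolation=cv2.INTER_CUBIC))
g=w['color'].min(2).astype(int)
for v in(275,277,279,281): 
    d=np.diff(cv2.GaussianBlur(g[v].astype(np.float32)[None],(0,0),1.2)[0]);print(v,'base',190+np.argmax(d[190:225])+.5,415+np.argmin(d[415:440])+.5)
for v in(290,300,310): 
    d=np.diff(cv2.GaussianBlur(g[v].astype(np.float32)[None],(0,0),1.2)[0]);print(v,'plate',250+np.argmax(d[250:270])+.5,380+np.argmin(d[380:400])+.5)
E
```

```text
clock: 7.53
tool_pos: [0.4867, -0.1666, 0.059]
orientation: [180.0, -0.4, -178.7]
force: [-14.3, 5.0, 20.9]
opening: 0.0491
t 7.53 pos [ 0.4867 -0.1666  0.059 ] rpy [ 180.     -0.39 -178.71] F [-14.25   5.    20.91] op 0.0491
shift [-0.003   0.0032 -0.005 ] turn [ 0.     -0.0011 -0.0003]
275 base 207.5 424.5
277 base 207.5 424.5
279 base 207.5 424.5
281 base 207.5 424.5
290 plate 256.5 393.5
300 plate 255.5 393.5
310 plate 256.5 392.5
```

View pics/c4.png

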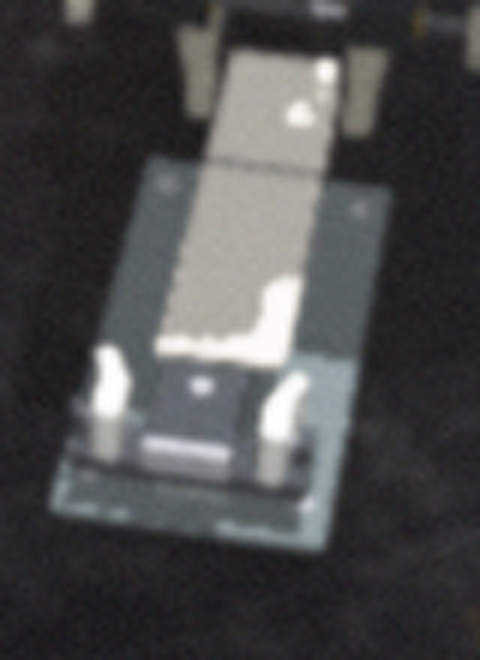

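Fz is 21 N and Fx −14 N. The downward push makes friction hold the plate, so I'll ease the press and let the sideways shift take effect.

```bash
python3 -m handwheel '[[[0,0,-0.004],[0,0,0]],[[0,0,-0.004],[0,0,0]],[[0,0,-0.004],[0,0,0]]]'
python3 -m handwheel '[[[0,0,0],[0,0,0]]]'
```

```text
clock: 7.88
tool_pos: [0.4908, -0.1664, 0.0594]
orientation: [180.0, 0.0, -178.7]
force: [-0.2, 0.1, -0.3]
opening: 0.0496
clock: 7.97
tool_pos: [0.4908, -0.1664, 0.0593]
orientation: [-180.0, 0.0, -178.7]
force: [-0.2, -0.3, 0.9]
opening: 0.0497
```

```bash
python3 -m handwheel '[[[0,0.02,0.0007],[0,0,0]],[[0,0.045,0.0007],[0,0,0]],[[0,0.075,0.0007],[0,0,0]],[[0,0.1,0.0007],[0,0,0]],[[0,0.1,0.0007],[0,0,0]]]'
python3 - <<'E'
from h import *
go([.4873,-.166,.060],181.4)
s=save('side','side5'); w=save('wrist','wrist5')
c=s['color'][255:365,305:385,::-1]; d=w['color'][250:430,160:480,::-1]
a=cv2.resize(c,None,fx=5,fy=5,interpolation=cv2.INTER_CUBIC); b=cv2.resize(d,(400,225))
o=np.zeros((550,800,3),np.uint8);o[:,:400]=a;o[:225,400:]=b;cv2.imwrite('pics/c5.png',o)
g=w['color'].astype(np.float32)
E
```

```text
clock: 8.38
tool_pos: [0.4904, -0.1453, 0.0593]
orientation: [180.0, 0.0, -178.7]
force: [-0.0, 2.3, 2.4]
opening: 0.0492
t 8.38 pos [ 0.4904 -0.1453  0.0593] rpy [ 1.7998e+02  2.0000e-02 -1.7865e+02] F [-0.03  2.31  2.41] op 0.0492
shift [ 0.0178 -0.1032 -0.0037] turn [ 0.0001  0.0001 -0.0001]
```

View pics/c5.png

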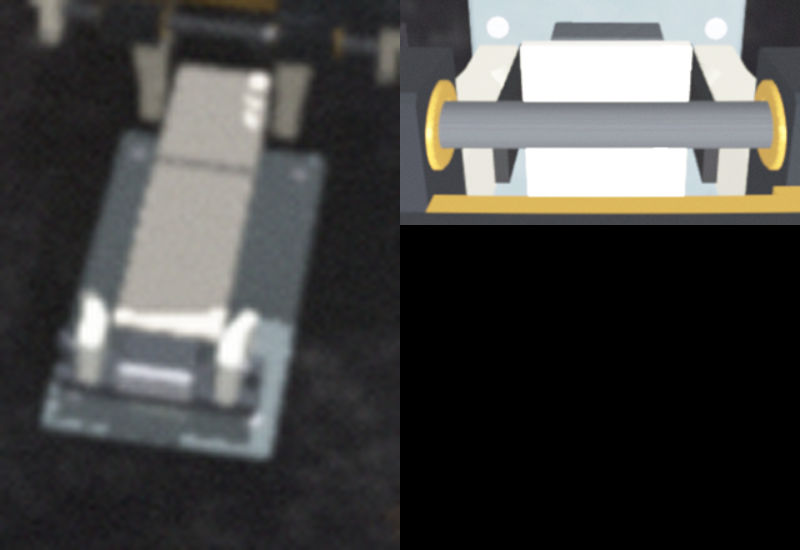

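The wrist crop now shows the bed's inner end at columns 555–662, centre 608.5, with the plate at 522–692, centre 607, so it is centred to about 0.5 mm. Forces are small, so I'll keep sliding.

```bash
python3 -m handwheel '[[[0,0.05,0],[0,0,0]],[[0,0.1,0],[0,0,0]],[[0,0.15,0],[0,0,0]],[[0,0.2,0],[0,0,0]],[[0,0.25,0],[0,0,0]]]'
python3 -m handwheel '[[[0,0.05,0],[0,0,0]],[[0,0.1,0],[0,0,0]],[[0,0.15,0],[0,0,0]],[[0,0.2,0],[0,0,0]],[[0,0.25,0],[0,0,0]]]'
python3 -m handwheel '[[[0,0.05,0],[0,0,0]],[[0,0.1,0],[0,0,0]],[[0,0.1,0],[0,0,0]],[[0,0.1,0],[0,0,0]],[[0,0.1,0],[0,0,0]]]'
python3 - <<'E'
from h import *
go([.4873,-.166,.060],181.4)
s=save('side','side6'); w=save('wrist','wrist6'); t=save('scene','scene6')
E
```

```text
clock: 8.9
tool_pos: [0.4889, -0.0954, 0.0593]
orientation: [-180.0, -0.0, -178.7]
force: [-0.5, -1.9, 2.7]
opening: 0.0494
clock: 9.32
tool_pos: [0.4878, -0.0455, 0.0593]
orientation: [-180.0, -0.0, -178.7]
force: [0.5, -3.7, 3.1]
opening: 0.0496
clock: 9.73
tool_pos: [0.4879, -0.0258, 0.0593]
orientation: [180.0, 0.1, -178.7]
force: [-0.4, 3.0, 3.3]
opening: 0.0491
t 9.73 pos [ 0.4879 -0.0258  0.0593] rpy [ 1.7995e+02  5.0000e-02 -1.7867e+02] F [-0.41  3.01  3.31] op 0.0491
shift [ 0.0191 -0.7006 -0.0041] turn [ 0.0001  0.0001 -0.0002]
```

```bash
cat >> h.py <<'E'
def prof(f,z,y0,y1,xc=lambda y:.4855-.0235*(y-.068),hw=.011,step=.0005):
    s=load(f); ys=np.arange(y0,y1,step); out=[]
    g=s['color'].astype(np.float32).mean(2)
    P=np.array([[xc(y)+a,y+.0235*a,z] for y in ys for a in np.linspace(-hw,hw,15)])
    q=cv2.projectPoints(P,s['rvec'],s['tvec'],s['intrinsics'],s['distortion'])[0].reshape(len(ys),15,2).astype(np.float32)
    return ys,cv2.remap(g,q[...,0],q[...,1],cv2.INTER_CUBIC).mean(1)
E
python3 - <<'E'
from h import *
def sh(t,ys,v): print(t); print(' '.join(f'{y*1000:.0f}:{a:.0f}' for y,a in zip(ys[::2],v[::2])))
xs={'side':.488,'scene':.4875}
for n in('side','scene'):
    xc=lambda y:xs[n]-.0235*(y-.068)
    sh(n+' strip',*prof(n+'0',.06,.05,.085,xc))
    xc2=lambda y:xs[n]-.005-.0235*(y-.068)
    ys,v=prof(n+'0',.065,-.115,-.09,xc2); sh(n+' score0',ys,v)
    sh(n+' end0',*prof(n+'0',.065,.005,.03,xc2))
    sh(n+' score6',*prof(n+'6',.065,.02,.06,xc))
    sh(n+' end6',*prof(n+'6',.065,.145,.17,xc))
E
```

```text
side strip
50:109 51:109 52:108 53:108 54:109 55:112 56:116 57:126 58:139 59:157 60:175 61:193 62:206 63:213 64:213 65:206 66:196 67:181 68:167 69:154 70:146 71:140 72:137 73:136 74:135 75:131 76:126 77:118 78:109 79:99 80:90 81:85 82:84 83:87 84:92
side score0
-115:251 -114:250 -113:250 -112:249 -111:248 -110:247 -109:244 -108:241 -107:239 -106:237 -105:236 -104:237 -103:238 -102:241 -101:243 -100:245 -99:247 -98:249 -97:250 -96:250 -95:251 -94:251 -93:251 -92:251 -91:251 -90:251
side end0
5:251 6:251 7:251 8:251 9:251 10:251 11:251 12:250 13:248 14:244 15:239 16:231 17:217 18:200 19:182 20:164 21:147 22:134 23:126 24:121 25:118 26:119 27:123 28:129 29:135
side score6
20:168 21:169 22:169 23:169 24:170 25:170 26:170 27:169 28:169 29:168 30:166 31:162 32:157 33:150 34:143 35:137 36:135 37:137 38:141 39:147 40:153 41:158 42:163 43:166 44:168 45:169 46:169 47:169 48:169 49:169 50:169 51:170 52:170 53:169 54:169 55:169 56:169 57:169 58:169 59:169
side end6
145:246 146:249 147:250 148:250 149:251 150:251 151:251 152:251 153:251 154:251 155:248 156:239 157:225 158:203 159:176 160:145 161:
[... 533 characters left out ...]
:244 -91:244 -90:244
scene end0
5:244 6:244 7:244 8:244 9:244 10:245 11:246 12:246 13:245 14:237 15:219 16:189 17:154 18:125 19:111 20:108 21:110 22:114 23:117 24:121 25:127 26:134 27:140 28:145 29:149
scene score6
20:170 21:170 22:170 23:170 24:170 25:170 26:170 27:170 28:171 29:170 30:168 31:162 32:153 33:142 34:132 35:127 36:129 37:138 38:149 39:160 40:168 41:171 42:171 43:171 44:170 45:170 46:170 47:170 48:169 49:169 50:169 51:170 52:170 53:170 54:170 55:170 56:170 57:170 58:170 59:170
scene end6
145:239 146:242 147:244 148:244 149:245 150:245 151:246 152:246 153:246 154:239 155:220 156:184 157:134 158:85 159:50 160:33 161:30 162:31 163:33 164:34 165:34 166:34 167:34 168:34 169:34 170:35
```

Side and scene agree. In the side view the strip centre is at y 63.6, so the edge is at 66.0; the score is at 36.0. In the scene view the edge is at 65.3 and the score at 35.2. That leaves 30 mm to go.

```bash
python3 -m handwheel '[[[0,0.04,0],[0,0,0]],[[0,0.08,0],[0,0,0]],[[0,0.12,0],[0,0,0]],[[0,0.15,0],[0,0,0]],[[0,0.15,0],[0,0,0]]]'
python3 -m handwheel '[[[0,0,0.0005],[0,0,0]],[[0,0,0.0005],[0,0,0]],[[0,0,0.0005],[0,0,0]]]'
python3 - <<'E'
from h import *
go([.4873,-.166,.060],181.4)
for n in('side','scene','wrist'): save(n,n+'7')
for n,x,e in(('side',.488,.066),('scene',.4875,.0653)):
    ys,v=prof(n+'7',.065,.05,.08,lambda y:x-.0235*(y-.068)); k=np.clip(v.max()-v-8,0,None); print(n,'score-edge mm',((k*ys).sum()/k.sum()-e)*1000)
s=load('side7');t=load('wrist7')
a=cv2.resize(s['color'][265:375,305:385,::-1],None,fx=5,fy=5,interpolation=cv2.INTER_CUBIC)
b=cv2.resize(t['color'][180:440,160:480,::-1],(400,325));o=np.zeros((550,800,3),np.uint8);o[:,:400]=a;o[:325,400:]=b;cv2.imwrite('pics/c7.png',o)
E
```

```text
clock: 10.3
tool_pos: [0.4865, 0.0046, 0.0592]
orientation: [180.0, -0.0, -178.6]
force: [-3.3, 3.4, 7.0]
opening: 0.0491
clock: 10.55
tool_pos: [0.4865, 0.0046, 0.0592]
orientation: [179.9, 0.0, -178.7]
force: [-3.5, 4.0, 7.2]
opening: 0.0494
t 10.55 pos [0.4865 0.0046 0.0592] rpy [ 179.94    0.   -178.67] F [-3.54  3.97  7.2 ] op 0.0494
shift [ 0.0161 -0.8528 -0.0047] turn [ 0.0002  0.     -0.0002]
side score-edge mm 0.8260095938491252
scene score-edge mm 0.48556364747909253
```

View pics/c7.png

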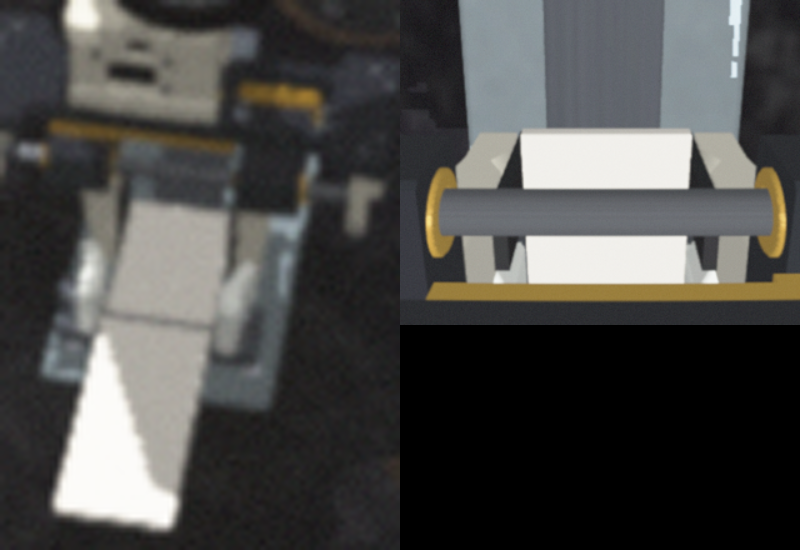

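The plate lies between the cheeks and is centred on the bed in the wrist crop (bed centre column 604, plate centre 606). The score is within 1 mm of the edge and the hold presses lightly, about 7 N. Handing in.

```bash
python3 -c "
from h import *
print(close_job()); o=get_obs(); print(o['clock'],o['force'],o['opening'],o['tool_pos'])"
```

```text
the job is handed in; nothing more can be done
None
the job is handed in; nothing more can be done
```

I pressed the duster button fully down and let it spring back. I then slid the plate out between the cheeks to the breaking edge and handed the job in with it still gripped flat on the stand. Handing in gave no verdict.

**Button:** the wrist force was 8–17 N while pressed, above the 5 N needed for full travel. I lifted off afterwards but did not look at the button again.

**Slide:** I gripped the plate near its inner end and moved it about 4.4 mm sideways onto the bed's centre line, then about 171 mm outward. My first sideways move pressed too hard (21 N down) and the plate barely moved. I eased off and it shifted.

**Last checks (clock 10.55 s):**
- **Score line:** past the edge by 0.8 mm in the side camera and 0.5 mm in the scene camera. The strip is under the plate at the end, so the edge position comes from the first pictures.
- **Sideways:** in the wrist camera the plate was centred on the bed to about 0.5 mm, with the cheeks on either side.
- **Level and straight:** the tool was within 0.1° of vertical, and its turn was within about 0.1° of the measured 91.4° plate direction.
- **Hold:** the fingers were closed on the plate at 49.4 mm. The upward force on the tool was about 7 N, so the plate was pressed on the stand.

**Disagreement:** the side camera put the initial sideways offset at 5–6 mm and the wrist camera at 3–3.7 mm. I used 4.3 mm, and the later wrist picture with the bed in view confirmed the centring.

I did not measure the bystanders again, but the arm's path stayed clear of them.

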